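# Kit the parts and wind up the bench timer

## Task

Set up the next timed assembly round: first put the black relay in the square dish and the copper-wound coil in the round dish, lowering each in rather than dropping it. Once both lie in their dishes, wind the bench timer's key clockwise, turn by turn, until it is fully wound and stops, then let go. Leave everything else on the bench where it is.

Things in the scene. Friction and masses are not known exactly. Their poses are not given: they have to be found in the camera images.
- timer: Spring-wound bench timer, fixed to the bench: grey case 110 x 110 mm, 55 mm high, with a round aluminium dial (100 mm across, top at 59 mm) and a steel winding key in its middle. A brass pin (6 mm across, 6 mm high) on the dial's edge marks where the key's pointer stands when fully wound. Origin: centre of the underside; z up, on the key's axis.
- key (a joint): Turn of the timer's key about the vertical axis, rad, growing clockwise seen from above; the pointer lies along the timer's +x at 0. It may start partly wound (0 to 0.9). The hard stop, fully wound, is at 4.5. A spring resists (about 0.1 to 0.15 N m in all) and an inner brake holds the key wherever it is let go; if turned back it unwinds.
- key_grip (a point): Point on the key's axis, 90 mm above the bench, in the upper middle of the key's bow. The bow is an upright steel block, 38 mm long along this frame's x, 13 mm thick along its y, reaching from 74 to 102 mm above the bench; it can be pinched across its 13 mm faces or across its 38 mm ends. The pointer is a thin bar low on the dial along +x of this frame. The frame turns with the key.
- relay: Relay, loose: black block 44 mm (x) x 28 mm (y) x 32 mm high with eight brass tabs 5 mm high on top, 50 g or so. Origin: centre of the underside. To go in the square dish.
- coil: Wound coil, loose: upright copper-wound bobbin with two black flanges 34 mm in diameter, 30 mm high. Origin: centre of the underside. To go in the round dish.
- square_dish: Square open aluminium dish, fixed: 155 x 155 mm outside, 30 mm high, walls 4 mm, floor 4 mm thick. Origin: centre of the underside; x and y along its sides.
- round_dish: Round open aluminium dish, fixed: 156 mm outside diameter, 30 mm high, wall 4 mm, floor 4 mm thick. Origin: centre of the underside.
- transformer: Bystander, loose: small transformer, steel core with a copper winding, 46 x 46 mm, 40 mm high. Origin: centre of the underside. Leave alone.
- heat_sink: Bystander, loose: bare aluminium heat sink with five upright fins, 40 x 30 mm, 26 mm high. Origin: centre of the underside. Leave alone.
- capacitor: Bystander, loose: upright black can capacitor, 24 mm in diameter, 40 mm high, silver top. Origin: centre of the underside. Leave alone.
- glue_jar: Bystander, loose: small white jar, 28 mm in diameter, 48 mm high. Origin: centre of the underside. Leave alone.
- tip_tin: Bystander, loose: steel tip-cleaner tin, 30 mm in diameter, 33 mm high. Origin: centre of the underside. Leave alone.
- flux_bottle: Bystander, loose: amber bottle, 32 mm in diameter, 110 mm high, standing close by the timer. Origin: centre of the underside. Leave alone.
- screwdriver: Bystander, loose: screwdriver 180 mm long lying at the far left. Leave alone.
- solder_reel: Bystander, loose: solder reel 64 mm in diameter, 44 mm high, at the far right. Origin: centre of the underside. Leave alone.
Mind the look-alikes: they are no part of the job. Leave any blue or green look-alike of the coil alone.

How it is judged:
By the outcome, as a careful person would: the job done as asked, in the order asked, and still so for the second after the job is handed in, with the robot touching nothing.
It also fails if it takes over 72 s, if anything falls off the work surface, if the arm or the gripper's body presses on something with over 40 N, if the wrist force passes 120 N, or if a joint passes its speed limit or range.

## Robot

A 6-joint arm with a two-finger parallel gripper is mounted at the origin on the work surface. World frame = base frame: x ahead of the robot, y to its left, z up, the work surface at z = 0. Lengths are in mm, angles in rad, forces in N, time in s.
With the tool pointing down it reaches from about 275 to 750 mm from the base axis. Payload 10.2 kg.
Tool frame: the origin (TCP) lies midway between the tips of the shut fingers; the grasp point (between the pads) lies 19 mm behind it; z points along the fingers, y is the line along which they close (so a half turn about z gives the same grasp; the last joint's range is limited). The gripper opens to 85 mm and grips with 20 to 120 N. Pads are 22 mm wide; open, the fingers measure 114 mm over their backs; the gripper's body (76 mm by 85 mm) begins 54 mm behind the grasp point. The pads swing forward as they close: fully open they stand 13 mm farther back than shut.
Start: joints at [-1.323, 0.313, 1.498, -0, 1.331, -0.223], TCP at [238.129, -467.895, 231.294] pointing down, gripper open.
Joint ranges: [-2.94, 2.94], [-0.97, 2.17], [0.19, 2.56], [-1.23, 4.37], [0.02, 3.11], [-2.88, 2.88]. Speed limits (rad/s): [2.39, 2.39, 3.01, 3.14, 3.14, 3.14].

## Interface

Orientations are given as a unit quaternion [w, x, y, z].
In Python, from rig import ctrl gives the robot as it stands.
- The arm moves only by the tool arm_command, never from a script. Its argument "increments" is a list of rows, each an object with "dr": the turn, a rotation vector about the tool's x, y, z in units of pi/4 rad (1.0 is pi/4 rad), a list of three; "offset": the shift along the tool's x, y, z in units of 120 mm (1.0 is 120 mm), a list of three; "hand": the opening, from -1 (shut) to 1 (fully open). A call has 1 to 8 rows; each row shifts and turns the commanded pose from where the row before left it, along the tool's axes as they then stand; what a row does not reach is not made up. A row lasts 1/10 s, in which the tool goes at most 50 mm and 8.59 degrees, less where a joint would pass 70% of its speed; a pose out of reach is approached as far as the arm can. A call with a number of a shift or a turn outside -1 to 1 is refused whole. A call with a gripper value outside its range is refused whole. The fingers move at their own pace and stop on an object; "grip_force" is the grip in N (left out, the last holds). Time passes only in rows, so rows that do not move let the fingers close. It gives the time, the measured TCP pose, the force, the opening and the grip force at its end, in the units of the state.
- ctrl.sense(): the state, without advancing time (a new reading comes with each control period).
- ctrl.capture(name): name is "side" or "top"; returns the picture (400x640x3 uint8, red, green, blue); there is no depth.
- ctrl.camera_info(name): a dict with "K" (3x3 intrinsics, pixels), "R" (3x3) and "t" (3): a world point X has camera coordinates R X + t. Camera axes: x right, y down, z forward; pixel columns grow to the right and rows downward; lengths in mm; the calibration is good to about 2 mm. A picture is of the moment at which its call begins. camera_info takes no time and is no camera call.
- ctrl.finish_job(): hands the job in; it is judged then, once.
The state is a dict: "time_s": time; "joints": joint angles; "dq": joint speeds; "tau": joint torques, N m; "eef_pos": TCP position; "ee_rot": TCP orientation; "force": force on the tool from outside, world axes, zero at the start; "wrist_torque": the same for the moment, N m; "grip_width": opening from 0.0 (shut) to 1.0 (fully open); "grip_force": force on a finger pad.
Only numpy, scipy, OpenCV 4.12 (cv2) and the standard library are available. Lean on these libraries where they do the work, as an engineer would, in place of code of your own. Each camera call takes 0.05 s, during which the arm holds its last target. There are 200 camera calls.

## Working session

There is one attempt and no reset: what is moved stays moved. The work goes in short steps, Python scripts to look and compute and a tool call to move; the robot and the scene stay as the last step left them, time stands still between calls to the robot, and variables do not carry over. Pictures are saved under pics/ and viewed, at most 10 in all, crops included, and the job is handed in when it is done.

Besides the shell and the picture viewer there is one more tool, called after "Emit:" by a JSON object that holds its "name" and its "arguments". arm_command: Moves the arm, as the interface text tells. Shifts and turns lie within -1 to 1; 1 stands for 120 mm of shift or pi/4 rad of turn. Its arguments: {"type":"object","properties":{"increments":{"type":"array"},"grip_force":{"type":"number"}},"required":["increments"]}

```bash
ls; mkdir -p pics
python3 - <<'E'
from rig import ctrl
import cv2
for n in("top","side"):
    im=ctrl.capture(n); cv2.imwrite(f"pics/{n}0.png",im[:,:,::-1])
    c=ctrl.camera_info(n); print(n,c)
print(ctrl.sense())
E
```

```text
pics
top {'K': array([[380.07821063,   0.        , 314.96171211],
       [  0.        , 380.07821063, 206.19786518],
       [  0.        ,   0.        ,   1.        ]]), 'R': array([[ 0.02025166, -0.99966004, -0.01642166],
       [-0.99629307, -0.01880449, -0.08394347],
       [ 0.08360614,  0.01806078, -0.9963352 ]]), 't': array([ -22.78891771,  599.20174125, 1114.37443187])}
side {'K': array([[492.48362782,   0.        , 315.30960059],
       [  0.        , 492.48362782, 202.36874894],
       [  0.        ,   0.        ,   1.        ]]), 'R': array([[ 0.94897866, -0.31528676, -0.00581109],
       [-0.20890267, -0.61475639, -0.76054866],
       [ 0.23621852,  0.72295839, -0.64925494]]), 't': array([-562.2753046 ,  157.64923686, 1250.24456704])}
{'time_s': 0.1, 'joints': array([-1.32337855e+00,  3.13380062e-01,  1.49835224e+00, -7.67721552e-06,
        1.33101398e+00, -2.23375457e-01]), 'dq': array([-9.17413725e-04, -4.14472234e-05, -2.41527728e-03,  1.54792678e-04,
        6.12614133e-04,  1.55539905e-03]), 'tau': array([ 1.80615181e-03, -4.12902009e+01, -2.60140872e+01, -2.50948560e-04,
        3.03059453e-03,  7.01475400e-06]), 'eef_pos': array([ 238.07745703, -467.65570558,  230.80280408]), 'ee_rot': array([-5.76728061e-04,  9.72421541e-01,  2.33229531e-01, -1.06618000e-05]), 'force': array([-0.84157964,  0.13856311, -0.14368783]), 'wrist_torque': array([-0.0444655 , -0.03187082, -0.04763077]), 'grip_force': 0.0, 'grip_width': 1.0011705434812057}
```

View pics/top0.png

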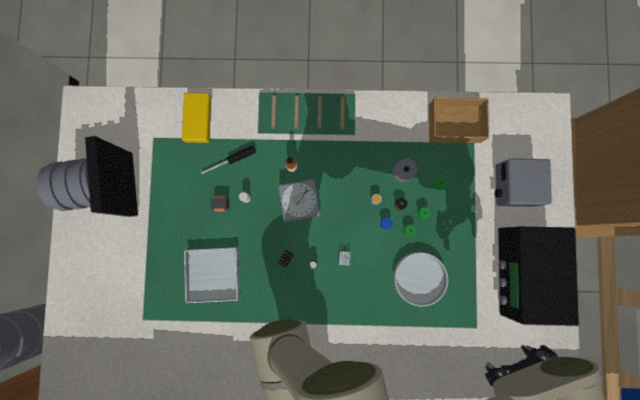

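View pics/side0.png

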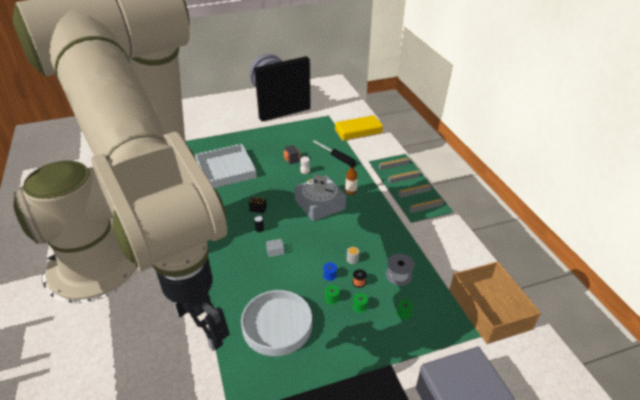

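The top view shows the relay at (286,258), with the capacitor beside it at (313,265), the timer at (299,200) and the flux bottle at (291,165). The coil, black-flanged with copper visible in the side view at (360,278), is at (401,203). The square dish is at (212,275) and the round dish at (420,279). Next I'll enlarge crops of these.

```bash
cat > h.py <<'E'
import numpy as np, cv2
from rig import ctrl
def ray(n,uv,z):
    c=ctrl.camera_info(n);K,R,t=c["K"],c["R"],c["t"]
    d=R.T@np.linalg.solve(K,[uv[0],uv[1],1]);o=-R.T@t
    return o+d*(z-o[2])/d[2]
def proj(n,X):
    c=ctrl.camera_info(n);p=c["K"]@(c["R"]@np.asarray(X,float)+c["t"]);return p[:2]/p[2]
def crop(im,x,y,w,h,s):
    return cv2.resize(im[y:y+h,x:x+w],None,fx=s,fy=s,interpolation=cv2.INTER_CUBIC)
E
python3 - <<'E'
from h import *
t=cv2.imread("pics/top0.png");s=cv2.imread("pics/side0.png")
a=crop(t,270,170,66,50,6);a2=crop(t,262,235,66,50,6);b=crop(t,365,180,66,50,6);c=crop(s,290,165,66,50,6)
cv2.imwrite("pics/crops.png",np.vstack([np.hstack([a,a2]),np.hstack([b,c])]))
for n,uv,z in[("relay",(286,258),32),("coil",(401,203),30),("timer",(299,200),59),("sq",(212,275),30),("rd",(420,279),30),("cap",(313,265),40)]:print(n,ray("top",uv,z).round())
E
```

```text
relay [444.  71.  32.]
coil [ 613. -267.   30.]
timer [614.  35.  59.]
sq [390. 289.  30.]
rd [ 391. -323.   30.]
cap [426.  -9.  40.]
```

View pics/crops.png

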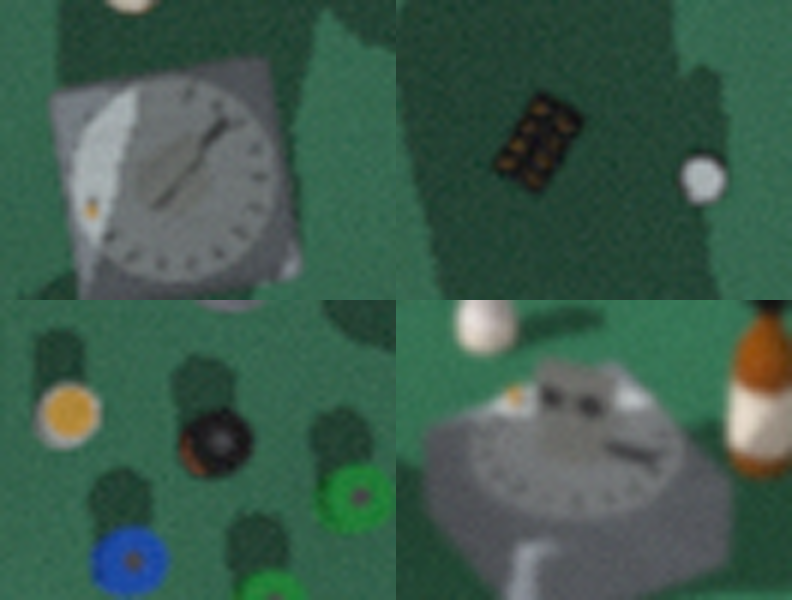

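The timer crop puts the pointer tip at about top-view pixel (307.7,190.3) and the brass pin at (285.3,205). The relay's long side runs up and to the right, with nothing near it except the capacitor. The coil's black flange is centred at about (401.8,203.4), with look-alikes and the tin around it.

Run:
```python
from h import *
t=cv2.imread("pics/top0.png")
def blob(box,m):
    x,y,w,h=box; k=m[y:y+h,x:x+w].astype(np.uint8)
    k=cv2.morphologyEx(k,cv2.MORPH_CLOSE,np.ones((5,5)))
    c=max(cv2.findContours(k,0,1)[0],key=cv2.contourArea); return c+np.array([x,y])
v=t.max(2).astype(int); g=t[:,:,1].astype(int)-t[:,:,2]
notgreen=(g<12)
for nm,box,m,z in[("relay",(272,244,30,28),g<14,34),("coil",(390,192,22,20),(g<15)&(v<75),30)]:
    c=blob(box,m); r=cv2.minAreaRect(c); P=[ray("top",p,z) for p in cv2.boxPoints(r)]
    ctr=ray("top",r[0],z); e=[P[i+1]-P[i] for i in(0,1)]
    print(nm,r,ctr.round(1),[(round(np.linalg.norm(q[:2]),1),round(float(np.degrees(np.arctan2(q[1],q[0]))),1)) for q in e])
px=lambda x,y,ox,oy:(ox+x/6,oy+y/6)
print("relay corners",[ray("top",px(*p,262,235),32).round(1) for p in[(147,92),(189,122),(142,193),(97,170)]])
pin=ray("top",px(92,210,270,170),63);tip=ray("top",px(226,122,270,170),62)
c4=[(52,95),(267,57),(301,268),(80,300)]
C=[ray("top",px(*p,270,170),55) for p in c4];print("case",np.round(C,1),np.mean(C,0))
d=blob((275,180,45,42),(v>92)|((g<5)&(v>80))) 
ell=ray("top",px(172,178,270,170),59);print("dial",ell,"pin",pin,"tip",tip)
ctr=ell
for q in(pin,tip):print(np.degrees(np.arctan2(*(q-ctr)[1::-1])),np.linalg.norm((q-ctr)[:2]))
# dishes
for nm,box in(("sq",(180,242,64,66)),("rd",(388,246,64,64))):
    c=blob(box,(g<5)&(v>90)); r=cv2.minAreaRect(c); print(nm,r,ray("top",r[0],30).round(1))
for nm,p in(("tin",(69,415)),("blue",(131,562)),("green",(358,498)),("green2",(272,598))):print(nm,ray("top",px(p[0],p[1]-300,365,180),30).round())
print("flux",ray("top",(291.5,163),80),"side coil",ray("side",(360,274),30))
```

```text
relay ((285.4117126464844, 258.14703369140625), (9.089424133300781, 15.263373374938965), 30.963754653930664) [443.7  72.7  34. ] [(np.float64(44.6), -29.7), (np.float64(26.8), -119.5)]
coil ((400.5, 203.0), (10.0, 11.0), 90.0) [ 613.5 -265.5   30. ] [(np.float64(32.7), -88.9), (np.float64(29.9), -180.0)]
relay corners [array([466.5,  70.2,  32. ]), array([452.3,  49.2,  32. ]), array([417.3,  71.4,  32. ]), array([428. ,  93.8,  32. ])]
case [[655.   96.2  55. ]
 [675.6  -8.7  55. ]
 [572.6 -27.3  55. ]
 [554.9  79.7  55. ]] [614.53092264  34.99713829  55.        ]
dial [614.88147247  36.19511421  59.        ] pin [598.20984748  74.29606156  63.        ] tip [642.36742334  10.44307044  62.        ]
113.63248332270696 41.58876373324518
-43.134594373930305 37.66490745231645
sq ((212.0, 284.5), (52.0, 33.0), 0.0) [361.9 287.5  30. ]
rd ((428.8749084472656, 291.26611328125), (21.26911163330078, 47.66224670410156), 59.47029495239258) [ 356.6 -348.3   30. ]
tin [ 624. -194.   30.]
blue [ 551. -225.   30.]
green [ 585. -337.   30.]
green2 [ 535. -295.   30.]
flux [718.6002741   58.11198703  80.        ] side coil [ 616.10553703 -269.55471805   30.        ]
```

```bash
cat >> h.py <<'E'
from scipy.spatial.transform import Rotation as Ro
def st():
    s=ctrl.sense();w,x,y,z=s["ee_rot"];R=Ro.from_quat([x,y,z,w]).as_matrix()
    return s,R,s["eef_pos"]
def plan(x,y,z,yaz=None):
    s,R,p=st();d=R.T@(np.array([x,y,z])-p)/120
    n=int(np.ceil(np.linalg.norm(d)/.4));a=np.degrees(np.arctan2(R[1,1],R[0,1]))
    print("t",round(s["time_s"],2),"pos",p.round(1),"yaz",round(a,1),"j6",round(np.degrees(s["joints"][5]),1),"total",d.round(3),"rows",n,"each",(d/max(n,1)).round(3))
    if yaz is not None:
        r=(a-yaz)/45;m=int(np.ceil(abs(r)/.188));print("turn",round(r,3),"rows",m,"each",round(r/max(m,1),3))
E
python3 -c "
from h import *
plan(443,72,200,-31)"
```

```text
t 0.1 pos [ 238.1 -467.7  230.8] yaz -63.0 j6 -12.8 total [ 3.562 -3.233  0.261] rows 13 each [ 0.274 -0.249  0.02 ]
turn -0.712 rows 4 each -0.178
```

Emit:
{"name": "arm_command", "arguments": {"increments": [{"offset":[0.274,-0.249,0.02],"dr":[0,0,0],"hand":1},{"offset":[0.274,-0.249,0.02],"dr":[0,0,0],"hand":1},{"offset":[0.274,-0.249,0.02],"dr":[0,0,0],"hand":1},{"offset":[0.274,-0.249,0.02],"dr":[0,0,0],"hand":1},{"offset":[0.274,-0.249,0.02],"dr":[0,0,0],"hand":1},{"offset":[0.274,-0.249,0.02],"dr":[0,0,0],"hand":1},{"offset":[0.274,-0.249,0.02],"dr":[0,0,0],"hand":1}]}}

```text
time_s: 0.8
eef_pos: [348.5, -175.3, 214.3]
ee_rot: [-0.0, 0.972, 0.233, 0.0]
force: [0.4, -0.5, 0.5]
grip_width: 0.997
grip_force: 0.0
```

Emit:
{"name": "arm_command", "arguments": {"increments": [{"offset":[0.274,-0.249,0.02],"dr":[0,0,0],"hand":1},{"offset":[0.274,-0.249,0.02],"dr":[0,0,0],"hand":1},{"offset":[0.274,-0.249,0.02],"dr":[0,0,0],"hand":1},{"offset":[0.274,-0.249,0.02],"dr":[0,0,0],"hand":1},{"offset":[0.274,-0.249,0.02],"dr":[0,0,0],"hand":1},{"offset":[0.274,-0.249,0.02],"dr":[0,0,0],"hand":1},{"offset":[0,0,0],"dr":[0,0,0],"hand":1}]}}

```text
time_s: 1.5
eef_pos: [443.2, 76.1, 199.5]
ee_rot: [-0.001, 0.972, 0.236, -0.0]
force: [0.3, 0.3, -0.1]
grip_width: 0.999
grip_force: 0.0
```

```bash
python3 -c "
from h import *
plan(443,72,60,-31)"
```

```text
t 1.5 pos [443.2  76.1 199.5] yaz -62.7 j6 57.4 total [-0.017  0.031  1.162] rows 3 each [-0.006  0.01   0.387]
turn -0.705 rows 4 each -0.176
```

Emit:
{"name": "arm_command", "arguments": {"increments": [{"offset":[0,0,0.3],"dr":[0,0,-0.178],"hand":1},{"offset":[0,0,0.3],"dr":[0,0,-0.178],"hand":1},{"offset":[0,0,0.3],"dr":[0,0,-0.178],"hand":1},{"offset":[0,0,0.25],"dr":[0,0,-0.178],"hand":1},{"offset":[0,0,0],"dr":[0,0,0],"hand":1},{"offset":[0,0,0],"dr":[0,0,0],"hand":1}]}}

```text
time_s: 2.1
eef_pos: [443.1, 71.8, 62.8]
ee_rot: [-0.0, 0.871, 0.491, -0.0]
force: [1.1, -0.3, 0.6]
grip_width: 0.998
grip_force: 0.0
```

```bash
python3 -c "
from h import *
plan(443,72,2,-31)
im=ctrl.capture('top')[:,:,::-1];s=ctrl.capture('side')[:,:,::-1]
cv2.imwrite('pics/c1.png',np.hstack([crop(im,252,225,66,66,6),crop(s,225,170,66,66,6)]))"
```

```text
t 2.1 pos [443.1  71.8  62.8] yaz -31.2 j6 25.4 total [ 0.001 -0.001  0.506] rows 2 each [ 0.    -0.001  0.253]
turn -0.005 rows 1 each -0.005
```

View pics/c1.png

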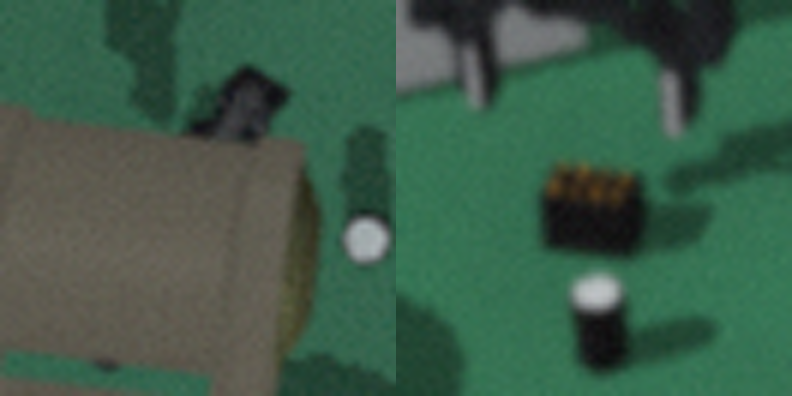

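The crops show the relay upright between the two open fingertips (side-view crop at (472,100) and (675,130)), and the capacitor well clear. I'll go down and grip.

Emit:
{"name": "arm_command", "arguments": {"increments": [{"offset":[0,0,0.2],"dr":[0,0,0],"hand":1},{"offset":[0,0,0.2],"dr":[0,0,0],"hand":1},{"offset":[0,0,0.1],"dr":[0,0,0],"hand":1},{"offset":[0,0,0],"dr":[0,0,0],"hand":-1},{"offset":[0,0,0],"dr":[0,0,0],"hand":-1},{"offset":[0,0,0],"dr":[0,0,0],"hand":-1},{"offset":[0,0,0],"dr":[0,0,0],"hand":-1},{"offset":[0,0,0],"dr":[0,0,0],"hand":-1}], "grip_force": 30}}

```text
time_s: 3.0
eef_pos: [443.7, 72.1, 3.4]
ee_rot: [0.001, 0.87, 0.493, 0.001]
force: [-1.3, -0.3, 5.9]
grip_width: 0.515
grip_force: 30.2
```

Emit:
{"name": "arm_command", "arguments": {"increments": [{"offset":[0,0,-0.2],"dr":[0,0,0],"hand":-1},{"offset":[0,0,-0.25],"dr":[0,0,0],"hand":-1},{"offset":[0,0,-0.25],"dr":[0,0,0],"hand":-1},{"offset":[0,0,0],"dr":[0,0,0],"hand":-1}]}}

```text
time_s: 3.4
eef_pos: [445.0, 72.0, 90.0]
ee_rot: [0.002, 0.87, 0.493, 0.003]
force: [0.1, 0.4, -0.7]
grip_width: 0.508
grip_force: 30.8
```

```bash
python3 -c "
from h import *
plan(390,289,87)
print(st()[0]['grip_width'])"
```

```text
t 3.4 pos [445.  72.  90.] yaz -31.0 j6 25.2 total [ 1.314 -1.324  0.02 ] rows 5 each [ 0.263 -0.265  0.004]
0.5080089927898824
```

Emit:
{"name": "arm_command", "arguments": {"increments": [{"offset":[0.22,-0.22,0],"dr":[0,0,0],"hand":-1},{"offset":[0.22,-0.22,0],"dr":[0,0,0],"hand":-1},{"offset":[0.22,-0.22,0],"dr":[0,0,0],"hand":-1},{"offset":[0.22,-0.22,0],"dr":[0,0,0],"hand":-1},{"offset":[0.22,-0.22,0],"dr":[0,0,0],"hand":-1},{"offset":[0.21,-0.22,0],"dr":[0,0,0],"hand":-1},{"offset":[0,0,0],"dr":[0,0,0],"hand":-1},{"offset":[0,0,0],"dr":[0,0,0],"hand":-1}]}}

```text
time_s: 4.2
eef_pos: [387.6, 288.7, 85.8]
ee_rot: [0.0, 0.87, 0.493, -0.0]
force: [-0.5, -0.7, -0.8]
grip_width: 0.512
grip_force: 30.8
```

```bash
python3 -c "
from h import *
plan(390,289,8)
im=ctrl.capture('side')[:,:,::-1]
cv2.imwrite('pics/c2.png',crop(im,150,110,130,90,5))"
```

```text
t 4.2 pos [387.6 288.7  85.8] yaz -30.9 j6 53.7 total [0.012 0.016 0.649] rows 2 each [0.006 0.008 0.324]
```

View pics/c2.png

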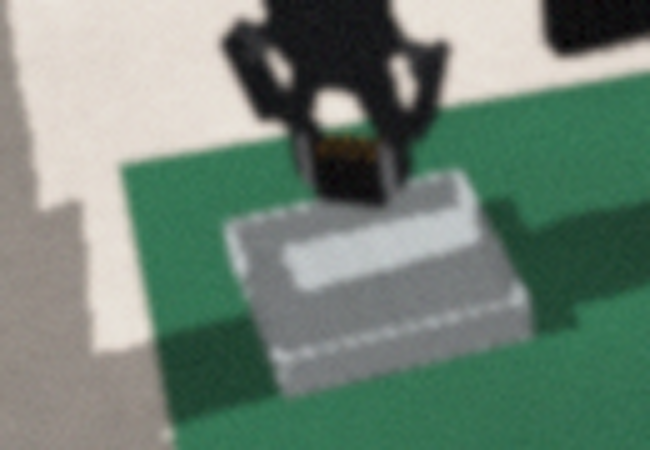

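The relay is held level above the dish. I'll lower it in.

Emit:
{"name": "arm_command", "arguments": {"increments": [{"offset":[0,0,0.2],"dr":[0,0,0],"hand":-1},{"offset":[0,0,0.2],"dr":[0,0,0],"hand":-1},{"offset":[0,0,0.15],"dr":[0,0,0],"hand":-1},{"offset":[0,0,0.06],"dr":[0,0,0],"hand":-1},{"offset":[0,0,0.03],"dr":[0,0,0],"hand":-1},{"offset":[0,0,0],"dr":[0,0,0],"hand":-1},{"offset":[0,0,0],"dr":[0,0,0],"hand":-1}]}}

```text
time_s: 4.95
eef_pos: [388.5, 288.5, 10.0]
ee_rot: [0.0, 0.87, 0.492, 0.001]
force: [0.2, -0.2, 0.2]
grip_width: 0.511
grip_force: 30.8
```

Emit:
{"name": "arm_command", "arguments": {"increments": [{"offset":[0,0,0.01],"dr":[0,0,0],"hand":-1},{"offset":[0,0,0.01],"dr":[0,0,0],"hand":-1},{"offset":[0,0,0],"dr":[0,0,0],"hand":-1}]}}

```text
time_s: 5.25
eef_pos: [388.3, 288.6, 7.4]
ee_rot: [0.0, 0.87, 0.493, 0.0]
force: [-0.7, -1.0, 4.9]
grip_width: 0.511
grip_force: 31.2
```

Emit:
{"name": "arm_command", "arguments": {"increments": [{"offset":[0,0,0],"dr":[0,0,0],"hand":0.5},{"offset":[0,0,0],"dr":[0,0,0],"hand":0.5},{"offset":[0,0,0],"dr":[0,0,0],"hand":0.5},{"offset":[0,0,-0.2],"dr":[0,0,0],"hand":0.5},{"offset":[0,0,-0.35],"dr":[0,0,0],"hand":0.5},{"offset":[0,0,-0.35],"dr":[0,0,0],"hand":0.5},{"offset":[0,0,-0.2],"dr":[0,0,0],"hand":0.5}]}}

```text
time_s: 5.95
eef_pos: [388.7, 288.8, 141.9]
ee_rot: [0.0, 0.87, 0.493, 0.002]
force: [0.2, -1.2, 0.4]
grip_width: 0.752
grip_force: 0.0
```

```bash
python3 -c "
from h import *
plan(614,-268,160,-64)
s=st()[0];print(s['grip_width'])"
```

```text
t 5.95 pos [388.7 288.8 141.9] yaz -31.0 j6 53.7 total [-3.011  3.999 -0.151] rows 13 each [-0.232  0.308 -0.012]
turn 0.734 rows 4 each 0.183
0.7521937498452808
```

Emit:
{"name": "arm_command", "arguments": {"increments": [{"offset":[-0.232,0.308,-0.03],"dr":[0,0,0],"hand":0.5},{"offset":[-0.232,0.308,-0.03],"dr":[0,0,0],"hand":0.5},{"offset":[-0.232,0.308,-0.03],"dr":[0,0,0],"hand":0.5},{"offset":[-0.232,0.308,-0.03],"dr":[0,0,0],"hand":0.5},{"offset":[-0.232,0.308,0],"dr":[0,0,0],"hand":0.5},{"offset":[-0.232,0.308,0],"dr":[0,0,0],"hand":0.5},{"offset":[-0.232,0.308,0],"dr":[0,0,0],"hand":0.5}]}}

```text
time_s: 6.65
eef_pos: [509.8, -13.7, 153.3]
ee_rot: [0.0, 0.87, 0.492, 0.0]
force: [1.5, 1.5, 0.0]
grip_width: 0.751
grip_force: 0.0
```

Emit:
{"name": "arm_command", "arguments": {"increments": [{"offset":[-0.232,0.308,0],"dr":[0,0,0],"hand":0.5},{"offset":[-0.232,0.308,0],"dr":[0,0,0],"hand":0.5},{"offset":[-0.232,0.308,0],"dr":[0,0,0],"hand":0.5},{"offset":[-0.232,0.308,0],"dr":[0,0,0],"hand":0.5},{"offset":[-0.232,0.308,0],"dr":[0,0,0],"hand":0.5},{"offset":[-0.232,0.308,0],"dr":[0,0,0],"hand":0.5},{"offset":[0,0,0],"dr":[0,0,0],"hand":0.5}]}}

```text
time_s: 7.35
eef_pos: [613.8, -274.0, 151.7]
ee_rot: [0.0, 0.871, 0.491, -0.0]
force: [-0.1, 0.6, -0.1]
grip_width: 0.75
grip_force: 0.0
```

Emit:
{"name": "arm_command", "arguments": {"increments": [{"offset":[0,0,0.15],"dr":[0,0,0.184],"hand":0.5},{"offset":[0,0,0.15],"dr":[0,0,0.184],"hand":0.5},{"offset":[0,0,0.15],"dr":[0,0,0.184],"hand":0.5},{"offset":[0,0,0.15],"dr":[0,0,0.184],"hand":0.5},{"offset":[0,0,0],"dr":[0,0,0],"hand":0.5},{"offset":[0,0,0],"dr":[0,0,0],"hand":0.5}]}}

```text
time_s: 7.95
eef_pos: [613.7, -268.8, 81.8]
ee_rot: [-0.0, 0.974, 0.226, 0.0]
force: [1.1, -0.0, -0.1]
grip_width: 0.75
grip_force: 0.0
```

```bash
python3 -c "
from h import *
plan(614,-268,1,-64)
im=ctrl.capture('top')[:,:,::-1];s=ctrl.capture('side')[:,:,::-1]
cv2.imwrite('pics/c3.png',np.hstack([crop(im,360,170,80,80,5),crop(s,320,220,80,80,5)]))"
```

```text
t 7.95 pos [ 613.7 -268.8   81.8] yaz -63.9 j6 30.2 total [ 0.005 -0.005  0.673] rows 2 each [ 0.003 -0.002  0.336]
turn 0.003 rows 1 each 0.003
```

View pics/c3.png

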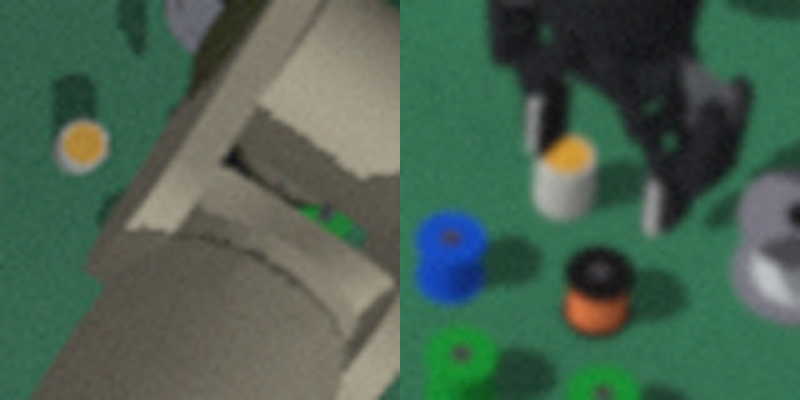

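The side crop shows the coil (600,290) below the midpoint of the fingertips, and the tin (565,180) and blue coil clear of the fingers. I'll descend and grip.

Emit:
{"name": "arm_command", "arguments": {"increments": [{"offset":[0.01,-0.005,0.2],"dr":[0,0,0],"hand":0.5},{"offset":[0,0,0.2],"dr":[0,0,0],"hand":0.5},{"offset":[0,0,0.2],"dr":[0,0,0],"hand":0.5},{"offset":[0,0,0.05],"dr":[0,0,0],"hand":0.5},{"offset":[0,0,0],"dr":[0,0,0],"hand":-1},{"offset":[0,0,0],"dr":[0,0,0],"hand":-1},{"offset":[0,0,0],"dr":[0,0,0],"hand":-1},{"offset":[0,0,0],"dr":[0,0,0],"hand":-1}]}}

```text
time_s: 8.85
eef_pos: [615.3, -268.7, 5.3]
ee_rot: [0.001, 0.975, 0.224, 0.001]
force: [-0.2, -0.5, 6.0]
grip_width: 0.387
grip_force: 30.4
```

Emit:
{"name": "arm_command", "arguments": {"increments": [{"offset":[0,0,0],"dr":[0,0,0],"hand":-1},{"offset":[0,0,0],"dr":[0,0,0],"hand":-1}]}}

```text
time_s: 9.05
eef_pos: [615.3, -268.7, 5.3]
ee_rot: [0.001, 0.975, 0.224, 0.001]
force: [0.1, 0.0, 6.8]
grip_width: 0.387
grip_force: 30.4
```

Emit:
{"name": "arm_command", "arguments": {"increments": [{"offset":[0,0,-0.2],"dr":[0,0,0],"hand":-1},{"offset":[0,0,-0.3],"dr":[0,0,0],"hand":-1},{"offset":[0,0,-0.25],"dr":[0,0,0],"hand":-1},{"offset":[0,0,0],"dr":[0,0,0],"hand":-1}]}}

```text
time_s: 9.45
eef_pos: [616.2, -269.2, 98.8]
ee_rot: [0.003, 0.975, 0.224, 0.003]
force: [-0.2, -0.3, 0.2]
grip_width: 0.387
grip_force: 30.0
```

```bash
python3 -c "
from h import *
plan(391,-323,95)"
```

```text
t 9.45 pos [ 616.2 -269.2   98.8] yaz -64.1 j6 30.5 total [-1.884 -0.417  0.02 ] rows 5 each [-0.377 -0.083  0.004]
```

Emit:
{"name": "arm_command", "arguments": {"increments": [{"offset":[-0.31,-0.07,0],"dr":[0,0,0],"hand":-1},{"offset":[-0.31,-0.07,0],"dr":[0,0,0],"hand":-1},{"offset":[-0.31,-0.07,0],"dr":[0,0,0],"hand":-1},{"offset":[-0.31,-0.07,0],"dr":[0,0,0],"hand":-1},{"offset":[-0.31,-0.07,0],"dr":[0,0,0],"hand":-1},{"offset":[-0.31,-0.07,0],"dr":[0,0,0],"hand":-1},{"offset":[0,0,0],"dr":[0,0,0],"hand":-1},{"offset":[0,0,0],"dr":[0,0,0],"hand":-1}]}}

```text
time_s: 10.25
eef_pos: [391.4, -320.4, 93.4]
ee_rot: [0.0, 0.975, 0.223, 0.0]
force: [-0.6, 0.5, -0.9]
grip_width: 0.388
grip_force: 30.2
```

```bash
python3 -c "
from h import *
plan(391,-323,9.5)"
```

```text
t 10.25 pos [ 391.4 -320.4   93.4] yaz -64.2 j6 11.6 total [-0.012  0.018  0.699] rows 2 each [-0.006  0.009  0.349]
```

Emit:
{"name": "arm_command", "arguments": {"increments": [{"offset":[0,0.02,0.2],"dr":[0,0,0],"hand":-1},{"offset":[0,0,0.2],"dr":[0,0,0],"hand":-1},{"offset":[0,0,0.16],"dr":[0,0,0],"hand":-1},{"offset":[0,0,0.08],"dr":[0,0,0],"hand":-1},{"offset":[0,0,0.03],"dr":[0,0,0],"hand":-1},{"offset":[0,0,0],"dr":[0,0,0],"hand":-1},{"offset":[0,0,0],"dr":[0,0,0],"hand":-1}]}}

```text
time_s: 10.95
eef_pos: [393.2, -322.7, 13.7]
ee_rot: [0.001, 0.975, 0.224, 0.0]
force: [0.4, -0.1, -0.7]
grip_width: 0.388
grip_force: 30.2
```

Emit:
{"name": "arm_command", "arguments": {"increments": [{"offset":[0,0,0.01],"dr":[0,0,0],"hand":-1},{"offset":[0,0,0.01],"dr":[0,0,0],"hand":-1},{"offset":[0,0,0],"dr":[0,0,0],"hand":-1}]}}

```text
time_s: 11.25
eef_pos: [392.7, -322.5, 10.6]
ee_rot: [0.0, 0.975, 0.224, 0.0]
force: [0.3, -0.7, -1.2]
grip_width: 0.388
grip_force: 30.2
```

Emit:
{"name": "arm_command", "arguments": {"increments": [{"offset":[0,0,0.01],"dr":[0,0,0],"hand":-1},{"offset":[0,0,0.005],"dr":[0,0,0],"hand":-1},{"offset":[0,0,0],"dr":[0,0,0],"hand":-1}]}}

```text
time_s: 11.55
eef_pos: [392.7, -322.5, 9.2]
ee_rot: [0.0, 0.975, 0.224, 0.0]
force: [-1.7, 1.9, 7.2]
grip_width: 0.389
grip_force: 31.0
```

Contact, so I'll release and rise.

Emit:
{"name": "arm_command", "arguments": {"increments": [{"offset":[0,0,0],"dr":[0,0,0],"hand":0.5},{"offset":[0,0,0],"dr":[0,0,0],"hand":0.5},{"offset":[0,0,0],"dr":[0,0,0],"hand":0.5},{"offset":[0,0,-0.2],"dr":[0,0,0],"hand":0.5},{"offset":[0,0,-0.35],"dr":[0,0,0],"hand":0.5},{"offset":[0,0,-0.35],"dr":[0,0,0],"hand":0.5},{"offset":[0,0,-0.35],"dr":[0,0,0],"hand":0.5},{"offset":[0,0,-0.2],"dr":[0,0,0],"hand":0.5}]}}

```text
time_s: 12.35
eef_pos: [393.1, -322.9, 186.0]
ee_rot: [0.002, 0.975, 0.224, 0.001]
force: [0.4, -0.7, -0.6]
grip_width: 0.75
grip_force: 0.0
```

```bash
python3 -c "
from h import *
plan(614.7,35.5,185,137)
im=ctrl.capture('top')[:,:,::-1];s=ctrl.capture('side')[:,:,::-1]
cv2.imwrite('pics/c4.png',np.hstack([crop(im,265,165,70,60,5),crop(s,240,285,80,60,5)]))
cv2.imwrite('pics/top4.png',im)"
```

```text
t 12.35 pos [ 393.1 -322.9  186. ] yaz -64.1 j6 11.5 total [ 2.966 -1.881  0.003] rows 9 each [ 0.33  -0.209  0.   ]
turn -4.469 rows 24 each -0.186
```

View pics/c4.png

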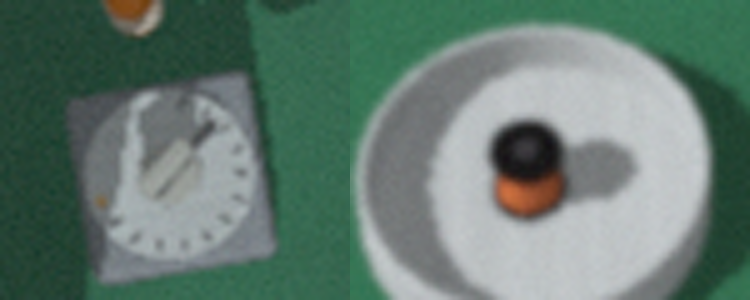

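The coil stands upright in the round dish. The key's bow centre is near top-view pixel (299,199), with the pointer up and to the right at (307.8,189.6). Next I'll move above the key.

Run:
```python
from h import *
p=lambda x,y,z:ray("top",(265+x/5,165+y/5),z)
a,b=p(140,193,95),p(197,142,102)
print("bow",p(170,169,102),"tip",p(214,123,62),"pin",p(101,201,63))
c=np.array([614.7,35.5])
for q in (p(214,123,62),p(101,201,63)):print(np.degrees(np.arctan2(*(q[:2]-c)[::-1])))
im=cv2.imread("pics/top4.png")[165:225,265:335]
```

```text
bow [613.01882921  32.67022042 102.        ] tip [644.52434701  10.10175313  62.        ] pin [597.62017234  74.66783568  63.        ]
-40.41752960549344
113.56046050489866
```

Emit:
{"name": "arm_command", "arguments": {"increments": [{"offset":[0.33,-0.209,0],"dr":[0,0,0],"hand":0.8},{"offset":[0.33,-0.209,0],"dr":[0,0,0],"hand":0.8},{"offset":[0.33,-0.209,0],"dr":[0,0,0],"hand":0.8},{"offset":[0.33,-0.209,0],"dr":[0,0,0],"hand":0.8},{"offset":[0.33,-0.209,0],"dr":[0,0,0],"hand":0.8},{"offset":[0.33,-0.209,0],"dr":[0,0,0],"hand":0.8},{"offset":[0.33,-0.209,0],"dr":[0,0,0],"hand":0.8},{"offset":[0.33,-0.209,0],"dr":[0,0,0],"hand":0.8}]}}

```text
time_s: 13.25
eef_pos: [590.4, -1.6, 181.5]
ee_rot: [-0.0, 0.975, 0.224, -0.001]
force: [0.1, -0.6, -0.5]
grip_width: 0.901
grip_force: 0.0
```

Emit:
{"name": "arm_command", "arguments": {"increments": [{"offset":[0.33,-0.209,0],"dr":[0,0,0],"hand":0.8},{"offset":[0,0,0],"dr":[0,0,-0.186],"hand":0.8},{"offset":[0,0,0],"dr":[0,0,-0.186],"hand":0.8},{"offset":[0,0,0],"dr":[0,0,-0.186],"hand":0.8},{"offset":[0,0,0],"dr":[0,0,-0.186],"hand":0.8},{"offset":[0,0,0],"dr":[0,0,-0.186],"hand":0.8},{"offset":[0,0,0],"dr":[0,0,-0.186],"hand":0.8},{"offset":[0,0,0],"dr":[0,0,-0.186],"hand":0.8}]}}

```text
time_s: 14.05
eef_pos: [614.3, 36.3, 181.2]
ee_rot: [-0.001, 0.738, 0.674, -0.001]
force: [0.4, -0.1, -0.5]
grip_width: 0.9
grip_force: 0.0
```

Emit:
{"name": "arm_command", "arguments": {"increments": [{"offset":[0,0,0],"dr":[0,0,-0.186],"hand":0.8},{"offset":[0,0,0],"dr":[0,0,-0.186],"hand":0.8},{"offset":[0,0,0],"dr":[0,0,-0.186],"hand":0.8},{"offset":[0,0,0],"dr":[0,0,-0.186],"hand":0.8},{"offset":[0,0,0],"dr":[0,0,-0.186],"hand":0.8},{"offset":[0,0,0],"dr":[0,0,-0.186],"hand":0.8},{"offset":[0,0,0],"dr":[0,0,-0.186],"hand":0.8},{"offset":[0,0,0],"dr":[0,0,-0.186],"hand":0.8}]}}

```text
time_s: 14.85
eef_pos: [614.3, 36.3, 181.2]
ee_rot: [-0.001, 0.244, 0.97, -0.0]
force: [0.6, -0.6, 0.0]
grip_width: 0.9
grip_force: 0.0
```

Emit:
{"name": "arm_command", "arguments": {"increments": [{"offset":[0,0,0],"dr":[0,0,-0.186],"hand":0.8},{"offset":[0,0,0],"dr":[0,0,-0.186],"hand":0.8},{"offset":[0,0,0],"dr":[0,0,-0.186],"hand":0.8},{"offset":[0,0,0],"dr":[0,0,-0.186],"hand":0.8},{"offset":[0,0,0],"dr":[0,0,-0.186],"hand":0.8},{"offset":[0,0,0],"dr":[0,0,-0.186],"hand":0.8},{"offset":[0,0,0],"dr":[0,0,-0.186],"hand":0.8},{"offset":[0,0,0],"dr":[0,0,-0.186],"hand":0.8}]}}

```text
time_s: 15.65
eef_pos: [614.3, 36.3, 181.2]
ee_rot: [-0.001, -0.332, 0.943, 0.0]
force: [0.3, -0.4, -0.1]
grip_width: 0.899
grip_force: 0.0
```

```bash
python3 -c "
from h import *
plan(614.7,35.5,71,136)"
```

```text
t 15.65 pos [614.3  36.3 181.2] yaz 128.7 j6 -136.3 total [ 0.001 -0.009  0.918] rows 3 each [ 0.    -0.003  0.306]
turn -0.161 rows 1 each -0.161
```

Emit:
{"name": "arm_command", "arguments": {"increments": [{"offset":[0,-0.005,0.15],"dr":[0,0,-0.115],"hand":0.8},{"offset":[0,0,0.2],"dr":[0,0,-0.115],"hand":0.8},{"offset":[0,0,0.2],"dr":[0,0,0],"hand":0.8},{"offset":[0,0,0.2],"dr":[0,0,0],"hand":0.8},{"offset":[0,0,0.1],"dr":[0,0,0],"hand":0.8},{"offset":[0,0,0.07],"dr":[0,0,0],"hand":0.8},{"offset":[0,0,0],"dr":[0,0,0],"hand":0.8},{"offset":[0,0,0],"dr":[0,0,0],"hand":0.8}]}}

```text
time_s: 16.45
eef_pos: [615.5, 35.8, 73.1]
ee_rot: [0.001, -0.413, 0.911, -0.0]
force: [0.7, 0.1, 0.1]
grip_width: 0.897
grip_force: 0.0
```

```bash
python3 -c "
from h import *
plan(614.7,35.5,71,139);print(st()[0]['force'])
s=ctrl.capture('side')[:,:,::-1]
cv2.imwrite('pics/c5.png',crop(s,270,140,110,90,6))"
```

```text
t 16.45 pos [615.5  35.8  73.1] yaz 138.8 j6 -146.3 total [0.007 0.004 0.017] rows 1 each [0.007 0.004 0.017]
turn -0.006 rows 1 each -0.006
[0.71661799 0.10994312 0.08544739]
```

View pics/c5.png

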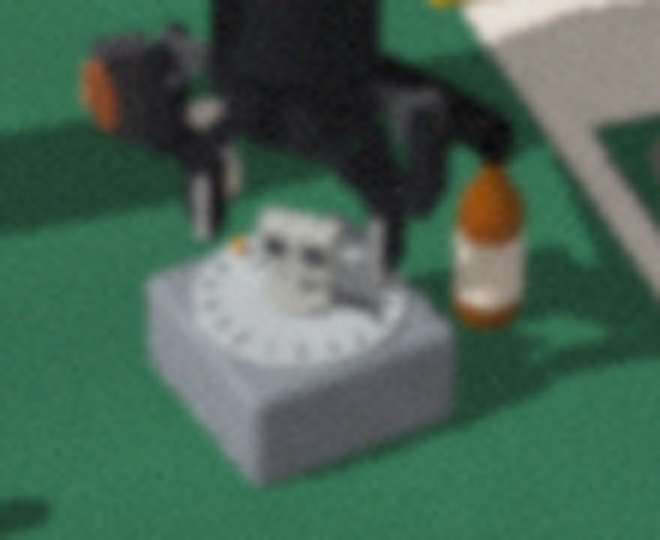

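The fingers straddle the ends of the bow (side-view crop at (200,210) and (380,245)), and the bottle is clear of the fingers. I'll grip the key.

Emit:
{"name": "arm_command", "arguments": {"increments": [{"offset":[0,0,0.02],"dr":[0,0,0],"hand":-1},{"offset":[0,0,0],"dr":[0,0,0],"hand":-1},{"offset":[0,0,0],"dr":[0,0,0],"hand":-1},{"offset":[0,0,0],"dr":[0,0,0],"hand":-1},{"offset":[0,0,0],"dr":[0,0,0],"hand":-1},{"offset":[0,0,0],"dr":[0,0,0],"hand":-1}], "grip_force": 60}}

```text
time_s: 17.1
eef_pos: [616.6, 34.6, 70.9]
ee_rot: [0.002, -0.413, 0.911, -0.002]
force: [6.2, -6.2, 1.2]
grip_width: 0.433
grip_force: 62.4
```

```bash
python3 -c "
from h import *
plan(614.7,35.5,71,139);s=st()[0];print(s['force'],s['wrist_torque'])"
```

```text
t 17.1 pos [616.6  34.6  70.9] yaz 138.7 j6 -146.3 total [ 0.005  0.017 -0.001] rows 1 each [ 0.005  0.017 -0.001]
turn -0.006 rows 1 each -0.006
[ 6.19887769 -6.20378406  1.16709523] [-0.48863451 -0.44876967  0.09608362]
```

Emit:
{"name": "arm_command", "arguments": {"increments": [{"offset":[0.004,-0.015,0],"dr":[0,0,0],"hand":-1},{"offset":[0,0,0],"dr":[0,0,0.08],"hand":-1},{"offset":[0,0,0],"dr":[0,0,0.15],"hand":-1},{"offset":[0,0,0],"dr":[0,0,0.15],"hand":-1},{"offset":[0,0,0],"dr":[0,0,0.15],"hand":-1}]}}

```text
time_s: 17.6
eef_pos: [616.7, 34.5, 70.9]
ee_rot: [0.001, -0.213, 0.977, -0.0]
force: [0.7, 0.6, 5.4]
grip_width: 0.433
grip_force: 62.9
```

```bash
python3 -c "
from h import *
plan(614.7,35.5,71,139);s=st()[0];print(s['force'],s['wrist_torque'],s['grip_width'])"
```

```text
t 17.6 pos [616.7  34.5  70.9] yaz 114.6 j6 -122.3 total [ 0.012  0.014 -0.001] rows 1 each [ 0.012  0.014 -0.001]
turn -0.541 rows 3 each -0.18
[0.70380037 0.60126067 5.42777206] [0.43060654 0.0423337  0.14562331] 0.4329714963294124
```

Emit:
{"name": "arm_command", "arguments": {"increments": [{"offset":[0,0,0],"dr":[0,0,0.15],"hand":-1},{"offset":[0,0,0],"dr":[0,0,0.15],"hand":-1},{"offset":[0,0,0],"dr":[0,0,0.15],"hand":-1},{"offset":[0,0,0],"dr":[0,0,0.15],"hand":-1},{"offset":[0,0,0],"dr":[0,0,0.15],"hand":-1},{"offset":[0,0,0],"dr":[0,0,0.15],"hand":-1},{"offset":[0,0,0],"dr":[0,0,0.15],"hand":-1},{"offset":[0,0,0],"dr":[0,0,0.15],"hand":-1}]}}

```text
time_s: 18.4
eef_pos: [616.8, 34.8, 70.9]
ee_rot: [0.001, 0.253, 0.967, 0.001]
force: [1.5, 2.1, 4.3]
grip_width: 0.43
grip_force: 62.9
```

Emit:
{"name": "arm_command", "arguments": {"increments": [{"offset":[0,0,0],"dr":[0,0,0.15],"hand":-1},{"offset":[0,0,0],"dr":[0,0,0.15],"hand":-1},{"offset":[0,0,0],"dr":[0,0,0.15],"hand":-1},{"offset":[0,0,0],"dr":[0,0,0.15],"hand":-1},{"offset":[0,0,0],"dr":[0,0,0.15],"hand":-1},{"offset":[0,0,0],"dr":[0,0,0.15],"hand":-1},{"offset":[0,0,0],"dr":[0,0,0.15],"hand":-1},{"offset":[0,0,0],"dr":[0,0,0.15],"hand":-1}]}}

```text
time_s: 19.2
eef_pos: [617.0, 34.9, 71.0]
ee_rot: [0.001, 0.665, 0.747, 0.001]
force: [2.5, 3.3, 4.2]
grip_width: 0.432
grip_force: 62.8
```

Emit:
{"name": "arm_command", "arguments": {"increments": [{"offset":[0,0,0],"dr":[0,0,0.15],"hand":-1},{"offset":[0,0,0],"dr":[0,0,0.15],"hand":-1},{"offset":[0,0,0],"dr":[0,0,0.15],"hand":-1},{"offset":[0,0,0],"dr":[0,0,0.15],"hand":-1},{"offset":[0,0,0],"dr":[0,0,0.15],"hand":-1},{"offset":[0,0,0],"dr":[0,0,0.15],"hand":-1},{"offset":[0,0,0],"dr":[0,0,0.15],"hand":-1},{"offset":[0,0,0],"dr":[0,0,0],"hand":-1}]}}

```text
time_s: 20.0
eef_pos: [617.2, 34.7, 70.9]
ee_rot: [0.0, 0.908, 0.419, 0.002]
force: [3.6, 3.3, 5.1]
grip_width: 0.434
grip_force: 62.8
```

```bash
python3 -c "
from h import *
plan(614.7,35.5,71,-66.5);s=st()[0];print(s['force'],s['wrist_torque'],s['grip_width'])"
```

```text
t 20.0 pos [617.2  34.7  70.9] yaz -40.4 j6 32.7 total [-0.008 -0.02  -0.001] rows 1 each [-0.008 -0.02  -0.001]
turn 0.58 rows 4 each 0.145
[3.55623655 3.25042834 5.12624923] [ 0.48832611 -0.55171708 -0.04532677] 0.4340589731749815
```

Emit:
{"name": "arm_command", "arguments": {"increments": [{"offset":[0,0,0],"dr":[0,0,0.1],"hand":-1},{"offset":[0,0,0],"dr":[0,0,0.1],"hand":-1},{"offset":[0,0,0],"dr":[0,0,0.1],"hand":-1},{"offset":[0,0,0],"dr":[0,0,0.1],"hand":-1},{"offset":[0,0,0],"dr":[0,0,0.05],"hand":-1}]}}

```text
time_s: 20.5
eef_pos: [617.2, 34.7, 70.9]
ee_rot: [0.0, 0.967, 0.254, 0.002]
force: [3.5, 3.5, 4.6]
grip_width: 0.435
grip_force: 62.8
```

```bash
python3 -c "
from h import *
plan(614.7,35.5,71,-66.5);s=st()[0];print(s['force'],s['wrist_torque'],s['grip_width'])"
```

```text
t 20.5 pos [617.2  34.7  70.9] yaz -60.5 j6 52.9 total [-0.015 -0.016 -0.001] rows 1 each [-0.015 -0.016 -0.001]
turn 0.133 rows 1 each 0.133
[3.51221202 3.48452581 4.62467968] [ 0.39573187 -0.63575664  0.20044107] 0.4354932026880761
```

Small steps now, watching the torque.

Emit:
{"name": "arm_command", "arguments": {"increments": [{"offset":[0,0,0],"dr":[0,0,0.05],"hand":-1},{"offset":[0,0,0],"dr":[0,0,0.05],"hand":-1}]}}

```text
time_s: 20.7
eef_pos: [617.2, 34.7, 71.0]
ee_rot: [0.0, 0.976, 0.217, 0.002]
force: [4.6, 2.6, 5.5]
grip_width: 0.433
grip_force: 62.8
```

```bash
python3 -c "
from h import *
plan(614.7,35.5,71,-66.5);s=st()[0];print(s['force'],s['wrist_torque'],s['tau'][5],s['grip_width'])"
```

```text
t 20.7 pos [617.2  34.7  71. ] yaz -65.0 j6 57.3 total [-0.016 -0.015 -0.   ] rows 1 each [-0.016 -0.015 -0.   ]
turn 0.034 rows 1 each 0.034
[4.60436872 2.64145214 5.51628829] [ 0.4414692  -0.63486305  0.20212432] -0.3715034108608961 0.43348505668435855
```

Emit:
{"name": "arm_command", "arguments": {"increments": [{"offset":[0,0,0],"dr":[0,0,0.04],"hand":-1},{"offset":[0,0,0],"dr":[0,0,0.04],"hand":-1}]}}

```text
time_s: 20.9
eef_pos: [617.2, 34.6, 71.0]
ee_rot: [0.0, 0.983, 0.186, 0.002]
force: [4.8, 3.7, 4.9]
grip_width: 0.429
grip_force: 62.8
```

```bash
python3 -c "
from h import *
plan(614.7,35.5,71,-66.5);s=st()[0];print(s['force'],s['wrist_torque'],s['tau'][5],s['grip_width'])"
```

```text
t 20.9 pos [617.2  34.6  71. ] yaz -68.5 j6 60.9 total [-0.017 -0.014 -0.   ] rows 1 each [-0.017 -0.014 -0.   ]
turn -0.045 rows 1 each -0.045
[4.75287234 3.72066143 4.86133642] [ 0.39182879 -0.62676432  0.29477939] -0.1469213655218482 0.42914411413702797
```

Emit:
{"name": "arm_command", "arguments": {"increments": [{"offset":[0,0,0],"dr":[0,0,0.03],"hand":-1},{"offset":[0,0,0],"dr":[0,0,0.03],"hand":-1}]}}

```text
time_s: 21.1
eef_pos: [617.2, 34.6, 71.0]
ee_rot: [0.0, 0.987, 0.164, 0.002]
force: [4.7, 3.1, 5.3]
grip_width: 0.434
grip_force: 62.7
```

```bash
python3 -c "
from h import *
plan(614.7,35.5,71,-66.5);s=st()[0];print(s['force'],s['wrist_torque'],s['tau'][5],s['grip_width'])"
```

```text
t 21.1 pos [617.2  34.6  71. ] yaz -71.2 j6 63.5 total [-0.018 -0.014 -0.   ] rows 1 each [-0.018 -0.014 -0.   ]
turn -0.104 rows 1 each -0.104
[4.74800931 3.11219475 5.27998466] [ 0.3918943  -0.64664029  0.75153946] 0.40502361953258514 0.4341292731899755
```

Emit:
{"name": "arm_command", "arguments": {"increments": [{"offset":[0,0,0],"dr":[0,0,0.03],"hand":-1},{"offset":[0,0,0],"dr":[0,0,0.03],"hand":-1}]}}

```text
time_s: 21.3
eef_pos: [617.2, 34.6, 70.9]
ee_rot: [0.0, 0.99, 0.141, 0.002]
force: [5.1, 3.3, 4.3]
grip_width: 0.43
grip_force: 62.7
```

```bash
python3 -c "
from h import *
plan(614.7,35.5,71,-66.5);s=st()[0];print(s['force'],s['wrist_torque'],s['tau'][5],s['grip_width'])"
```

```text
t 21.3 pos [617.2  34.6  70.9] yaz -73.8 j6 66.2 total [-0.018 -0.013 -0.001] rows 1 each [-0.018 -0.013 -0.001]
turn -0.163 rows 1 each -0.163
[5.10246503 3.25154774 4.29958321] [ 0.3936187  -0.60790599  1.09184938] 0.8274814859032631 0.43002673877753705
```

The torque climbed to 1.1 N m, so this is the hard stop. I'll let go and rise.

Emit:
{"name": "arm_command", "arguments": {"increments": [{"offset":[0,0,0],"dr":[0,0,0],"hand":0.8},{"offset":[0,0,0],"dr":[0,0,0],"hand":0.8},{"offset":[0,0,0],"dr":[0,0,0],"hand":0.8},{"offset":[0,0,-0.1],"dr":[0,0,0],"hand":0.8},{"offset":[0,0,-0.3],"dr":[0,0,0],"hand":0.8},{"offset":[0,0,-0.4],"dr":[0,0,0],"hand":0.8},{"offset":[0,0,-0.4],"dr":[0,0,0],"hand":0.8},{"offset":[0,0,0],"dr":[0,0,0],"hand":0.8}]}}

```text
time_s: 22.1
eef_pos: [618.3, 34.0, 222.1]
ee_rot: [0.002, 0.99, 0.139, 0.006]
force: [0.5, 0.8, -1.0]
grip_width: 0.901
grip_force: 0.0
```

```bash
python3 -c "
from h import *
plan(450,-180,210);s=st()[0];print(s['grip_width'],s['force'])"
```

```text
t 22.1 pos [618.3  34.  222.1] yaz -74.1 j6 66.4 total [-1.84   1.329  0.085] rows 6 each [-0.307  0.222  0.014]
0.9012803320906223 [ 0.54403532  0.77896554 -0.97350788]
```

Next I'll move aside for a clear look at the key.

Emit:
{"name": "arm_command", "arguments": {"increments": [{"offset":[-0.3,0.22,0],"dr":[0,0,0],"hand":0.8},{"offset":[-0.3,0.22,0],"dr":[0,0,0],"hand":0.8},{"offset":[-0.3,0.22,0],"dr":[0,0,0],"hand":0.8},{"offset":[-0.3,0.22,0],"dr":[0,0,0],"hand":0.8},{"offset":[-0.3,0.22,0],"dr":[0,0,0],"hand":0.8},{"offset":[-0.3,0.22,0],"dr":[0,0,0],"hand":0.8},{"offset":[0,0,0],"dr":[0,0,0],"hand":0.8}]}}

```text
time_s: 22.8
eef_pos: [449.4, -180.4, 214.4]
ee_rot: [0.0, 0.991, 0.136, -0.0]
force: [1.2, 1.0, -0.6]
grip_width: 0.897
grip_force: 0.0
```

```bash
python3 -c "
from h import *
im=ctrl.capture('top')[:,:,::-1];s=ctrl.capture('side')[:,:,::-1]
a=np.hstack([crop(im,265,165,70,60,5),crop(s,290,165,80,60,5)])
b=np.hstack([crop(im,175,240,75,60,5),crop(s,180,130,75,60,5)])
cv2.imwrite('pics/c6.png',np.vstack([a,b]))"
```

```text
(no output)
```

View pics/c6.png

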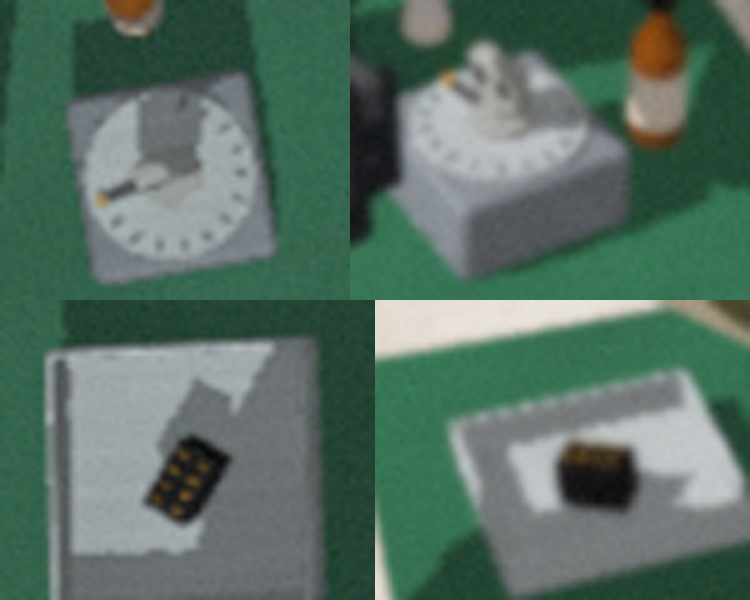

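The key's pointer lies right on the brass pin (top-view crop at (102,199)), so it is fully wound. The relay sits upright in the square dish at (187,478), and the bottle is where it was. I'll hand the job in.

```bash
python3 -c "
from rig import ctrl
print(ctrl.finish_job())"
```

```text
the job is handed in; nothing more can be done
None
```

The relay is in the square dish and the coil in the round dish, both lowered in; the timer was then wound to its stop with the pointer on the brass pin and released, and the job was handed in at about 23 s (no verdict came back).

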